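Half-turn the shutter cap in the lens barrel and hold it short of the click

ROBOT

A 7-joint arm with a two-finger parallel gripper is mounted at the origin on the work surface. World frame = base frame: x ahead of the robot, y to its left, z up, the work surface at z = 0. Lengths are in m, angles in rad, forces in N, time in s.
With the tool pointing down it reaches from about 0.35 to 0.9 m from the base axis. Payload 8.1 kg.
Tool frame: the origin (TCP) lies midway between the tips of the shut fingers; the grasp point (between the pads) lies 19 mm behind it; z points along the fingers, y is the line along which they close (so a half turn about z gives the same grasp; the last joint's range is limited). The gripper opens to 92 mm and grips with 3 to 60 N. Pads are 19 mm wide; open, the fingers measure 130 mm over their backs; the gripper's body (75 mm by 190 mm) begins 47 mm behind the grasp point.
Start: joints at [-1.294, 0.434, 0.025, 1.573, -0.012, 1.134, -0.075], TCP at [0.232, 0.58, 0.227] pointing down, gripper open.
Joint ranges: [-2.62, 2.62], [-0.44, 2.09], [-1.27, 1.32], [0.08, 2.57], [-1.32, 4.46], [0.12, 2], [-2.74, 2.74]. Speed limits (rad/s): [2.22, 2.22, 3.01, 3.01, 3.14, 3.14, 3.14].

INTERFACE

Orientations are given as a rotation vector (axis times angle).
In Python, from cell import arm gives the robot as it stands.
- The arm moves only by the tool move_arm, never from a script. Its argument "motion" is a list of rows, each an object of numbers: "tx", "ty", "tz": the shift along the tool's x, y, z normalised to -1 to 1, where 1 is 1000 mm; "twist": the turn about the tool's z normalised to -1 to 1, where 1 is pi/2 rad. In form: [{"tx": .., "ty": .., "tz": .., "twist": ..}, ...]. A call has 1 to 12 rows; each row shifts and turns the commanded pose from where the row before left it, along the tool's axes as they then stand; what a row does not reach is not made up. A row lasts 1/10 s, in which the tool goes at most 50 mm and 8.59 degrees, less where a joint would pass 70% of its speed; a pose out of reach is approached as far as the arm can. A call with a number of a shift or a turn outside -1 to 1 is refused whole. A call with a gripper value outside its range is refused whole. "gripper" is the gripper's target within -1 to 1 (shut at 1, half-way at 0, fully open at -1), set as the call begins (left out, the last holds). The fingers move at their own pace and stop on an object; "squeeze" is the grip in N (left out, the last holds). Time passes only in rows, so rows that do not move let the fingers close. It gives the time, the measured TCP pose, the force, the opening and the grip force at its end, in the units of the state.
- arm.observe(): the state, without advancing time (a new reading comes with each control period).
- arm.get_image(name): name is "side" or "top" or "wrist"; returns the picture (420x560x3 uint8, red, green, blue); there is no depth.
- arm.calibration(name): a dict with "K" (3x3 intrinsics, pixels), "T" (4x4, takes a point from camera to world coordinates). Camera axes: x right, y down, z forward; pixel columns grow to the right and rows downward; lengths in m; the calibration is good to about 2 mm. A picture is of the moment at which its call begins: read the wrist's pose just before it. calibration takes no time and is no camera call; for the wrist camera it gives the pose at the moment of the call.
- arm.sign_off(): hands the job in; it is judged then, once.
Trained networks look in the newest picture that a camera, given by its name, has taken for a name from the list of things; names that differ only in an ending like _2 or _b are one class to them, and where a whole thing is asked for, a point or a joint stands for the part that bears it (a point fixed in the world has none). Each returns a list of dicts, best first, with "conf" (0 to 1); they miss things now and then, are a little off and sometimes report something else, mostly with a low value. They report only what shows in the picture. A call takes as long as a camera call. They do not tell look-alikes from the thing itself.
- arm.look_for(camera, query): "point" ([column, row] as shares, 0 to 1, of the picture: columns of its width, rows of its height, amid what is visible of it).
- arm.regions_of(camera, query): "region" (420x560 bool, what is visible of it) and "point" ([column, row] as shares, 0 to 1, of the picture: columns of its width, rows of its height, amid what is visible of it).
- arm.place_of(camera, query): "point" ([column, row] as shares, 0 to 1, of the picture: columns of its width, rows of its height: a listed point, or the origin of a listed thing).
The state is a dict: "clock": time; "joints": joint angles; "dq": joint speeds; "joint_efforts": joint torques, N m; "position": TCP position; "ee_rot": TCP orientation; "force": force on the tool from outside, world axes, zero at the start; "ft_torque": the same for the moment, N m; "width": opening from 0.0 (shut) to 1.0 (fully open); "gripper_force": force on a finger pad.
Only numpy, scipy, OpenCV 4.12 (cv2) and the standard library are available. Lean on these libraries where they do the work, as an engineer would, in place of code of your own. Each camera call takes 0.05 s, during which the arm holds its last target. There are 200 camera calls.

TASK

Take the shutter cap from its wooden stand by its chrome bar knob, pass its stem through the eyelet inside the upright lens barrel and drop its two lugs through the bayonet slots until it is fully seated. Then twist it clockwise (seen from above) about an eighth of a turn, until the bar knob lines up with the half-way studs on the rim, never as far as the lock click. Finish still gripping the cap and holding it there against the return spring, and leave the other things on the shelf where they are.

Things in the scene. Friction and masses are not known exactly. Their poses are not given: they have to be found in the camera images.
- cap: Shutter cap, loose, 0.15 to 0.28 kg, upright on the stand, stem in its bore. Origin on its axis at the disc's underside, z up. Black disc, radius 25, 0 to 16 mm above the origin. Two brass lugs along +x and -x, 8 wide, 0 to 5 mm high, round ends reaching 31 mm from the axis. Steel stem 8 across, 40 long, below. Half a turn about z gives the same cap.
- knob (a point): Middle of the cap's chrome bar knob, 33 mm above the cap's origin. The bar is 46 long along the cap's x (in line with the lugs), 12 thick along y and 16 to 50 mm above the origin; grip it across its thickness.
- stem_tip (a point): Lower end of the cap's stem, on its axis, 40 mm below the cap's origin; the stem is pointed over its last 6 mm.
- barrel: Lens barrel, fixed, mouth up on a round foot 96 mm across. Origin on its axis at the table, z up. Tube, outer radius 40, inner 33, 75 high. Guide plate inside, its top 60 mm up. When the cap is inserted with its x axis along the barrel's x (either way round), its origin rests 60 mm above the table; it then turns only clockwise from above.
- mouth (a point): Centre of the barrel's mouth, 75 mm above the table. Its inward rim, 67.5 to 75 mm high, has inner radius 27 and two slots about 16 mm wide for the lugs, along the barrel's +x and -x.
- half_stud (a point): Top of one of two low studs (6 mm across, 3 high) on the rim, 36 mm from the axis, 45 degrees clockwise from the slots: half-way to the lock. The other is opposite.
- catch_housing (a point): Outer end of the steel lock catch housing, on the barrel's -y side, 48 mm from the axis, 63 mm up. A lug begins to press the catch after about 75 degrees of clockwise turn and clicks in at about 85 to 90.
- eyelet (a point): Centre of the eyelet, a 12 mm hole through the 4 mm guide plate, open below; at the plate's top, on the barrel's axis, 60 mm above the table.
- stand: Dark wooden stand for the cap, fixed: upright ring of outer radius 32, bore radius 14, 46 mm high. Origin on its axis at the table.
- return_ring (a joint): Sprung ring hidden under the rim, rad, 0 at rest. After about 10 degrees of clockwise turn the lugs meet its dogs and carry it on, so it then reads the cap's turn less about 10 degrees (about 0.6 with the cap at half-way). It pushes the cap back with 0.04 N m at 0 and 0.07 N m at half-way.
- catch (a joint): Lock catch pin, m, 0 at rest, grows as a lug presses it outward (about 3 mm at the click).
- blank_cap: Bystander: blanking cap of the same 25 mm radius, no lugs, no stem, round knob 24 across, 34 high, on the table. Origin centre of underside.
- pipe_clamp: Bystander: black iron hook clamp about 60 x 35 x 56 mm. Origin centre of underside.
- glass_filter: Bystander: violet glass square 90 x 90 x 5 mm, flat. Origin centre of underside.
- gel_frame: Bystander: square aluminium gel frame 160 x 160 x 4 mm with an open middle, flat. Origin centre of underside.
- snoot: Bystander: plain open tube, radius 40, 80 high, with neither rim nor slots. Origin centre of underside.
- lens_ring: Bystander: flat aluminium ring, radius 38, 12 high. Origin centre of underside.
- screwdriver: Bystander: screwdriver lying flat.
Things that resemble listed ones, but are neither listed nor needed, are in the scene too. What is shaped like the cap but blue or turquoise is not meant.

How it is judged:
On the way, in this order (a step that is already met when the one before it is completed fails the run):
1. the stem has passed through the eyelet (z of stem_tip in the frame of barrel below 0.052 m and horizontal distance between stem_tip and eyelet below 0.005 m), for 0.05 s.
2. the cap is seated and turned about half-way to the lock, held in the fingers (value of joint return_ring between 0.36 and 0.82 rad and angle between the x axis of cap and the x axis of barrel, either way round between 0.56 and 1.01 rad and z of cap in the frame of barrel between 0.057 and 0.0645 m and horizontal distance between cap and barrel below 0.004 m and angle between cap's own z axis and vertical below 0.12 rad and value of joint catch below 0.0015 m and contact force between the fingers and cap above 2 N), for 0.2 s.
At the end, for the whole second after the job is handed in: Cap gripped (over 2 N) and at rest in the barrel: origin 57 to 64.5 mm up, within 4 mm of the axis, tilt under 0.12 rad, turned clockwise 0.56 to 1.01 rad from the slots, return ring at 0.36 to 0.82 rad, catch pressed less than 1.5 mm (all of step 2 and angular speed of cap below 0.15 rad/s and linear speed of cap below 0.02 m/s); the arm keeps its last pose, push and grip.
It fails at once if the cap is turned into the lock click (value of joint catch above 0.0015 m or value of joint return_ring above 1.3 rad).
It fails at once if a bystander is moved by more than 25 mm (distance of any of blank_cap, pipe_clamp, glass_filter, gel_frame, snoot, lens_ring, screwdriver from where it was at the start of the episode above 0.025 m).
It also fails if it takes over 45 s, if anything falls off the work surface, if the arm or the gripper's body presses on something with over 40 N, if the wrist force passes 120 N, or if a joint passes its speed limit or range.

## Working session

There is one attempt and no reset: what is moved stays moved. The work goes in short steps, Python scripts to look and compute and a tool call to move; the robot and the scene stay as the last step left them, time stands still between calls to the robot, and variables do not carry over. Pictures are saved under pics/ and viewed, at most 10 in all, crops included, and the job is handed in when it is done.

Besides the shell and the picture viewer there is one more tool, called after ">>>" as name(argument=value, ...), one argument or row to a line, values as JSON. move_arm: Moves the arm, as the interface text tells. Scaled input: -1 to 1 covers 1000 mm each way for a shift and pi/2 rad each way for a turn. Its arguments: {"type":"object","properties":{"motion":{"type":"array","items":{"type":"object","properties":{"tx":{"type":"number"},"ty":{"type":"number"},"tz":{"type":"number"},"twist":{"type":"number"}}}},"gripper":{"type":"number"},"squeeze":{"type":"number"}},"required":["motion"]}

```bash
mkdir -p pics; cat > h.py <<'E'
import numpy as np, cv2
from scipy.spatial.transform import Rotation as R
from cell import arm
def ray(cal,px):
    K,T=np.array(cal["K"]),np.array(cal["T"])
    d=T[:3,:3]@np.linalg.solve(K,[px[0],px[1],1.]); return T[:3,3],d
def at_z(cal,px,z):
    o,d=ray(cal,px); return o+d*(z-o[2])/d[2]
def proj(cal,p):
    K,T=np.array(cal["K"]),np.array(cal["T"])
    c=K@(T[:3,:3].T@(np.array(p)-T[:3,3])); return c[:2]/c[2]
def save(im,n): cv2.imwrite(f"pics/{n}.png",cv2.cvtColor(im,cv2.COLOR_RGB2BGR))
E
python3 - <<'E'
from h import *
ims=[]
for c in ["top","side"]:
    im=arm.get_image(c); cal=arm.calibration(c); ims.append(im); save(im,c)
    print(c,np.round(np.array(cal["T"])[:3,3],3))
    for q,z in [("knob",.079),("cap",.046),("mouth",.075),("barrel",0),("half_stud",.078),("catch_housing",.063),("stand",0)]:
        for d in arm.place_of(c,q)[:3]:
            px=np.array(d["point"])*[560,420]; print(q,round(d["conf"],2),px.round(1),at_z(cal,px,z).round(3))
print(arm.observe())
E
```

```text
top [ 0.304 -0.002  1.194]
knob 0.83 [189.1 219.7] [0.516 0.265 0.079]
knob 0.67 [229.1 248.7] [0.429 0.151 0.079]
knob 0.61 [271.1 218.9] [0.509 0.031 0.079]
cap 0.83 [177.5 214.9] [0.538 0.308 0.046]
cap 0.82 [233.2 254.2] [0.416 0.144 0.046]
cap 0.79 [270.2 208.2] [0.548 0.033 0.046]
mouth 0.79 [354.2 208.8] [ 0.53  -0.21   0.075]
barrel 0.82 [352.3 214.7] [ 0.527 -0.216  0.   ]
half_stud 0.63 [360.5 198.6] [ 0.559 -0.23   0.078]
catch_housing 0.4 [359.4 198.9] [ 0.562 -0.229  0.063]
stand 0.62 [226.8 215.9] [0.538 0.169 0.   ]
stand 0.45 [224.1 210.8] [0.555 0.177 0.   ]
side [0.44  0.638 0.68 ]
knob 0.8 [330.9 296.1] [0.434 0.203 0.079]
knob 0.76 [301.4 241.8] [0.51  0.085 0.079]
knob 0.68 [270.3 337.7] [0.52  0.307 0.079]
cap 0.81 [288.2 236.2] [0.544 0.046 0.046]
cap 0.74 [279.9 282.3] [0.534 0.17  0.046]
cap 0.67 [345.5 293.3] [0.407 0.166 0.046]
mouth 0.75 [315.9 155.7] [ 0.529 -0.227  0.075]
barrel 0.88 [313.6 176.8] [ 0.531 -0.233  0.   ]
half_stud 0.58 [303. 153.] [ 0.564 -0.226  0.078]
half_stud 0.22 [352.4 401.3] [0.379 0.377 0.078]
catch_housing 0.78 [311.9 152.2] [ 0.544 -0.257  0.063]
stand 0.94 [276.6 292.9] [0.542 0.164 0.   ]
{'clock': 0.8, 'joints': array([-1.29356999,  0.43450038,  0.02498014,  1.57320769, -0.01158379,
        1.13399244, -0.07512756]), 'dq': array([-0.00179571,  0.00102579,  0.00067133,  0.00290947, -0.00103351,
       -0.0023414 , -0.0004608 ]), 'joint_efforts': array([ 1.32496269e-03, -6.67601037e+01,  9.84645411e-01, -3.14778364e+01,
       -6.04804885e-02,  3.30535776e-02,  2.62998566e-05]), 'position': array([0.23174805, 0.58045861, 0.2267384 ]), 'ee_rot': array([5.93180800e-01, 3.08506071e+00, 5.45650678e-05]), 'force': array([-0.19961628,  0.06064118,  0.91248396]), 'ft_torque': array([-0.04111632,  0.03019726,  0.01049981]), 'gripper_force': 0.0, 'width': 1.001000608671516}
```

View pics/top.png

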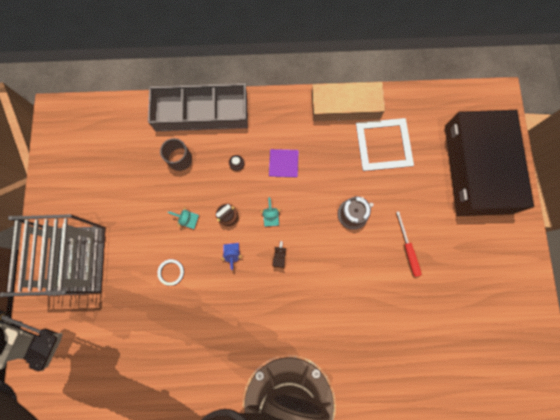

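View pics/side.png

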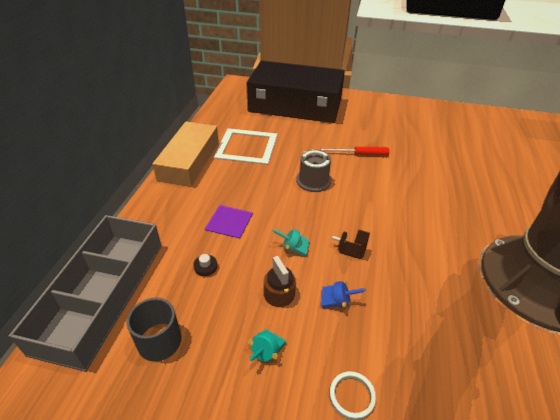

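Candidates shaped like the cap:
- Turquoise at top (187,217).
- Turquoise at top (271,217).
- Blue at top (232,255).
- Black disc with a chrome bar on the dark round stand at top (227,214), side (280,280).

The blanking cap at (236,162) has a round knob. The one on the stand fits the description. The barrel is at top (355,211), with a rim and a catch; the plain snoot is at (176,155). I'll check the choice in a close crop.

```bash
python3 - <<'E'
from h import *
t=arm.get_image("top"); s=arm.get_image("side")
def cr(im,c,r,k=28): return cv2.resize(im[r-k:r+k,c-k:c+k],(390,295) if 0 else (295,295),interpolation=cv2.INTER_CUBIC)
save(np.vstack([np.hstack([cr(t,227,214),cr(s,280,280)]),np.hstack([cr(t,355,211),cr(s,314,168)])]),"crop1")
o=arm.observe(); Rm=R.from_rotvec(o["ee_rot"]).as_matrix()
print(Rm.round(3)); d=np.array([.50,.167,.30])-o["position"]; print((Rm.T@d).round(3))
T=np.array(arm.calibration("wrist")["T"]); print((Rm.T@(T[:3,3]-o["position"])).round(3),(Rm.T@T[:3,:3]).round(2))
for a in (0,45,90,135):
  c=np.array([.540,.167,.096]); v=.023*np.array([np.cos(np.radians(a)),np.sin(np.radians(a)),0])
  cal=arm.calibration("top"); print(a,proj(cal,c-v).round(1),proj(cal,c+v).round(1))
E
```

```text
[[-0.929  0.371  0.   ]
 [ 0.371  0.929  0.   ]
 [-0.     0.    -1.   ]]
[-0.402 -0.285 -0.073]
[ 0.08   0.    -0.158] [[ 0.   -0.95 -0.3 ]
 [ 1.    0.    0.  ]
 [ 0.   -0.3   0.95]]
0 [222.5 216.9] [222.4 201. ]
45 [228.3 214.3] [216.7 203.5]
90 [230.6 208.6] [214.4 209.2]
135 [228.2 203.1] [216.7 214.8]
```

View pics/crop1.png

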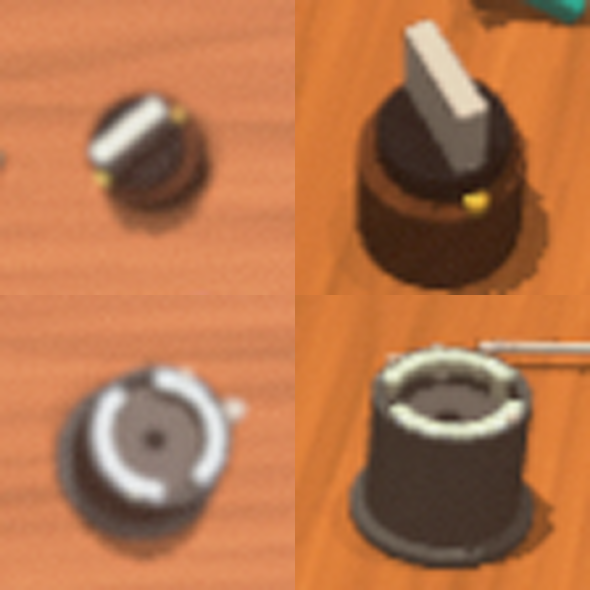

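The crop confirms it: chrome bar and brass lugs on the wooden stand, with the bar running at about 143° in world axes. The barrel has its slots at about 22° and its catch at about -70°. I'm moving the wrist camera above the cap.

>>> move_arm(
  motion=[
    {"tx": -0.0365, "ty": -0.023, "tz": -0.004},
    {"tx": -0.0365, "ty": -0.023, "tz": -0.004},
    {"tx": -0.0365, "ty": -0.023, "tz": -0.004},
    {"tx": -0.0365, "ty": -0.023, "tz": -0.004},
    {"tx": -0.0365, "ty": -0.023, "tz": -0.004},
    {"tx": -0.0365, "ty": -0.023, "tz": -0.003},
    {"tx": -0.0365, "ty": -0.023},
    {"tx": -0.0365, "ty": -0.023},
    {"tx": -0.0365, "ty": -0.023},
    {"tx": -0.0365, "ty": -0.023},
    {"tx": -0.0365, "ty": -0.022},
    {"tx": -0.0355, "ty": -0.022},
  ],
  gripper=-1,
)

```text
invalid input
```

>>> move_arm(
  motion=[
    {"twist": 0.085},
    {"twist": 0.084},
    {},
  ],
)

```text
invalid input
```

```bash
python3 - <<'E'
from h import *
o=arm.observe(); print(o["clock"],o["position"].round(4),R.from_rotvec(o["ee_rot"]).as_matrix().round(3),o["joints"].round(2))
cal=arm.calibration("wrist"); im=arm.get_image("wrist"); save(im,"w1"); np.savez("w1.npz",**{k:np.array(cal[k]) for k in "KT"})
for q,z in [("knob",.079),("cap",.046),("stand",0)]:
    for d in arm.place_of("wrist",q)[:3]:
        px=np.array(d["point"])*[560,420]; print(q,round(d["conf"],2),px.round(1),at_z(cal,px,z).round(4))
E
```

```text
0.9 [0.2317 0.5805 0.2268] [[-0.929  0.371  0.   ]
 [ 0.371  0.929  0.   ]
 [-0.     0.    -1.   ]] [-1.29  0.43  0.03  1.57 -0.01  1.13 -0.08]
```

View pics/w1.png

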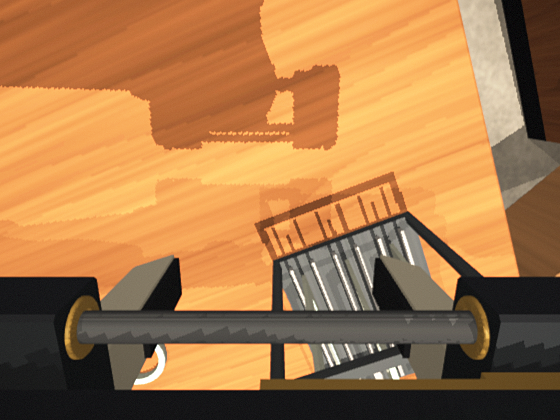

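The moves were refused, so this picture shows only the wire basket under the start pose. I'll retry with every key in each row.

>>> move_arm(
  motion=[
    {"tx": -0.0365, "ty": -0.023, "tz": -0.004, "twist": 0},
    {"tx": -0.0365, "ty": -0.023, "tz": -0.004, "twist": 0},
    {"tx": -0.0365, "ty": -0.023, "tz": -0.004, "twist": 0},
    {"tx": -0.0365, "ty": -0.023, "tz": -0.004, "twist": 0},
    {"tx": -0.0365, "ty": -0.023, "tz": -0.004, "twist": 0},
    {"tx": -0.0365, "ty": -0.023, "tz": -0.003, "twist": 0},
    {"tx": -0.0365, "ty": -0.023, "tz": 0, "twist": 0},
    {"tx": -0.0365, "ty": -0.023, "tz": 0, "twist": 0},
    {"tx": -0.0365, "ty": -0.023, "tz": 0, "twist": 0},
    {"tx": -0.0365, "ty": -0.023, "tz": 0, "twist": 0},
    {"tx": -0.0365, "ty": -0.022, "tz": 0, "twist": 0},
    {"tx": -0.0355, "ty": -0.022, "tz": 0, "twist": 0},
  ],
  gripper=-1,
)

```text
clock: 2.3
position: [0.5369, 0.1624, 0.25]
ee_rot: [0.593, 3.085, 0.001]
force: [0.9, 0.5, 0.3]
width: 1.0
gripper_force: 0.0
```

>>> move_arm(
  motion=[
    {"tx": 0, "ty": 0, "tz": 0, "twist": 0.085},
    {"tx": 0, "ty": 0, "tz": 0, "twist": 0.084},
    {"tx": 0, "ty": 0, "tz": 0, "twist": 0},
  ],
)

```text
clock: 2.6
position: [0.5361, 0.1637, 0.2497]
ee_rot: [-1.0, -2.978, 0.0]
force: [-0.4, -0.3, 0.1]
width: 1.004
gripper_force: 0.0
```

```bash
python3 - <<'E'
from h import *
o=arm.observe(); print(o["clock"],o["position"].round(4),R.from_rotvec(o["ee_rot"]).as_matrix().round(3),o["joints"].round(2))
cal=arm.calibration("wrist"); im=arm.get_image("wrist"); save(im,"w2"); np.savez("w2.npz",**{k:np.array(cal[k]) for k in "KT"})
for q,z in [("knob",.079),("cap",.046),("stand",0)]:
    for d in arm.place_of("wrist",q)[:3]:
        px=np.array(d["point"])*[560,420]; print(q,round(d["conf"],2),px.round(1),at_z(cal,px,z).round(4))
E
```

```text
2.6 [0.5361 0.1637 0.2497] [[-0.797  0.604 -0.   ]
 [ 0.604  0.797 -0.   ]
 [ 0.    -0.    -1.   ]] [-0.6   0.31  0.28  1.72 -0.09  1.13  0.63]
knob 0.96 [180.2 230.2] [0.5144 0.0659 0.079 ]
knob 0.75 [361.5 101.6] [0.5201 0.2676 0.079 ]
knob 0.61 [277.1 185.7] [0.5353 0.1655 0.079 ]
cap 0.87 [186. 251.] [0.54   0.0403 0.046 ]
cap 0.79 [390.9  92.1] [0.5343 0.2997 0.046 ]
cap 0.79 [182.3  78.2] [0.4075 0.1524 0.046 ]
```

View pics/w2.png

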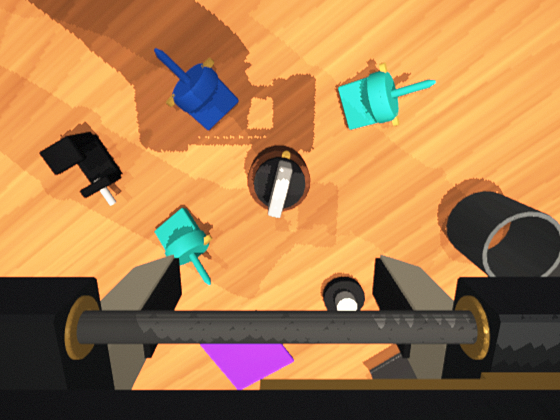

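The wrist view shows the chrome bar on the stand from (286,165) to (276,213), with turquoise and blue look-alikes around it and clear of the fingers. I'll measure the bar.

```bash
python3 - <<'E'
from h import *
z=np.load("w2.npz"); cal={"K":z["K"],"T":z["T"]}
im=cv2.imread("pics/w2.png"); hsv=cv2.cvtColor(im,cv2.COLOR_BGR2HSV)
for th in (150,190):
    m=((hsv[...,2]>th)&(hsv[...,1]<70)); k=np.zeros_like(m); k[140:230,250:310]=1; m&=k
    n,l,s,_=cv2.connectedComponentsWithStats(m.astype(np.uint8)); i=1+s[1:,4].argmax()
    r,c=np.where(l==i); P=np.array([at_z(cal,(a,b),.096)[:2] for a,b in zip(c,r)],dtype=np.float32)*1000
    (cx,cy),(w,h),a=cv2.minAreaRect(P); u,sv,vt=np.linalg.svd(P-P.mean(0),full_matrices=False)
    print(th,s[i],cx,cy,w,h,a,np.degrees(np.arctan2(vt[0,1],vt[0,0])))
E
```

```text
150 [268 167  24  51 673] 538.177978515625 166.1376953125 11.89715576171875 45.537757873535156 38.59075164794922 -51.066845
190 [268 168  24  50 626] 538.4037475585938 165.63616943359375 11.49424934387207 44.5159912109375 39.078514099121094 -51.161156
```

Bar measured: centre (0.538, 0.166), angle -51°, size 45.5 x 11.9 mm, which matches the given 46 x 12.

>>> move_arm(
  motion=[
    {"tx": 0, "ty": 0, "tz": 0, "twist": 0.08},
    {"tx": 0, "ty": 0, "tz": 0, "twist": 0.075},
    {"tx": 0.0005, "ty": 0.003, "tz": 0.03, "twist": 0},
    {"tx": 0, "ty": 0, "tz": 0.04, "twist": 0},
    {"tx": 0, "ty": 0, "tz": 0.04, "twist": 0},
    {"tx": 0, "ty": 0, "tz": 0.035, "twist": 0},
    {"tx": 0, "ty": 0, "tz": 0.025, "twist": 0},
    {"tx": 0, "ty": 0, "tz": 0.011, "twist": 0},
    {"tx": 0, "ty": 0, "tz": 0, "twist": 0},
  ],
)

```text
clock: 3.7
position: [0.5372, 0.1661, 0.0677]
ee_rot: [-1.348, -2.836, 0.003]
force: [-0.2, 0.1, 0.0]
width: 1.002
gripper_force: 0.0
```

>>> move_arm(
  motion=[
    {"tx": 0, "ty": 0, "tz": 0, "twist": 0},
    {"tx": 0, "ty": 0, "tz": 0, "twist": 0},
    {"tx": 0, "ty": 0, "tz": 0, "twist": 0},
    {"tx": 0, "ty": 0, "tz": 0, "twist": 0},
    {"tx": 0, "ty": 0, "tz": 0, "twist": 0},
    {"tx": 0, "ty": 0, "tz": 0, "twist": 0},
    {"tx": 0, "ty": 0, "tz": 0, "twist": 0},
    {"tx": 0, "ty": 0, "tz": 0, "twist": 0},
  ],
  gripper=1,
  squeeze=30,
)

```text
clock: 4.5
position: [0.538, 0.1662, 0.0687]
ee_rot: [-1.351, -2.836, 0.0]
force: [0.8, 1.1, 0.9]
width: 0.356
gripper_force: 0.0
```

>>> move_arm(
  motion=[
    {"tx": 0, "ty": 0, "tz": 0, "twist": 0},
    {"tx": 0, "ty": 0, "tz": 0, "twist": 0},
    {"tx": 0, "ty": 0, "tz": 0, "twist": 0},
    {"tx": 0, "ty": 0, "tz": 0, "twist": 0},
    {"tx": 0, "ty": 0, "tz": 0, "twist": 0},
  ],
)

```text
clock: 5.0
position: [0.5379, 0.1661, 0.0687]
ee_rot: [-1.351, -2.836, 0.0]
force: [-0.1, 0.1, 1.2]
width: 0.131
gripper_force: 30.0
```

Gripped: the opening is 12.05 mm, which is the bar's thickness. I'll lift, carry and turn to a view position beside the barrel.

>>> move_arm(
  motion=[
    {"tx": 0, "ty": 0, "tz": -0.015, "twist": 0},
    {"tx": 0, "ty": 0, "tz": -0.03, "twist": 0},
    {"tx": 0, "ty": 0, "tz": -0.045, "twist": 0},
    {"tx": 0, "ty": 0, "tz": -0.03, "twist": 0},
    {"tx": 0, "ty": 0, "tz": -0.02, "twist": 0},
    {"tx": 0, "ty": 0, "tz": 0, "twist": 0},
  ],
)

```text
clock: 5.6
position: [0.5395, 0.1667, 0.2114]
ee_rot: [1.349, 2.834, 0.006]
force: [-0.2, 0.1, -3.3]
width: 0.131
gripper_force: 30.0
```

>>> move_arm(
  motion=[
    {"tx": -0.015, "ty": -0.0175, "tz": 0, "twist": 0},
    {"tx": -0.03, "ty": -0.0345, "tz": 0, "twist": 0},
    {"tx": -0.03, "ty": -0.0345, "tz": 0, "twist": 0},
    {"tx": -0.03, "ty": -0.0345, "tz": 0, "twist": 0},
    {"tx": -0.03, "ty": -0.0345, "tz": 0, "twist": 0},
    {"tx": -0.03, "ty": -0.0345, "tz": 0, "twist": 0},
    {"tx": -0.03, "ty": -0.0345, "tz": 0, "twist": 0},
    {"tx": -0.03, "ty": -0.0345, "tz": 0, "twist": 0},
    {"tx": -0.03, "ty": -0.0345, "tz": 0, "twist": 0},
    {"tx": -0.016, "ty": -0.0185, "tz": 0, "twist": 0},
    {"tx": 0, "ty": 0, "tz": 0, "twist": 0.05},
    {"tx": 0, "ty": 0, "tz": 0, "twist": 0.09},
  ],
)

```text
clock: 6.8
position: [0.4652, -0.2418, 0.2071]
ee_rot: [-1.661, -2.664, 0.001]
force: [0.9, 0.5, -3.2]
width: 0.128
gripper_force: 30.0
```

>>> move_arm(
  motion=[
    {"tx": 0, "ty": 0, "tz": 0, "twist": 0.09},
    {"tx": 0, "ty": 0, "tz": 0, "twist": 0.09},
    {"tx": 0, "ty": 0, "tz": 0, "twist": 0.09},
    {"tx": 0, "ty": 0, "tz": 0, "twist": 0.09},
    {"tx": 0, "ty": 0, "tz": 0, "twist": 0.09},
    {"tx": 0, "ty": 0, "tz": 0, "twist": 0.09},
    {"tx": 0, "ty": 0, "tz": 0, "twist": 0.09},
    {"tx": 0, "ty": 0, "tz": 0, "twist": 0.09},
    {"tx": 0, "ty": 0, "tz": 0, "twist": 0.09},
    {"tx": 0, "ty": 0, "tz": 0, "twist": 0.09},
    {"tx": 0, "ty": 0, "tz": 0, "twist": 0.09},
    {"tx": 0, "ty": 0, "tz": 0, "twist": 0.06},
  ],
)

```text
clock: 8.0
position: [0.4659, -0.2403, 0.2072]
ee_rot: [-3.085, -0.59, 0.003]
force: [0.6, -0.1, -2.8]
width: 0.125
gripper_force: 30.0
```

```bash
python3 - <<'E'
from h import *
o=arm.observe(); print(o["clock"],o["position"].round(4),R.from_rotvec(o["ee_rot"]).as_matrix().round(3),o["joints"].round(2),o["width"])
cal=arm.calibration("wrist"); im=arm.get_image("wrist"); save(im,"w3"); np.savez("w3.npz",**{k:np.array(cal[k]) for k in "KT"})
for q,z in [("mouth",.075),("eyelet",.06),("half_stud",.078),("catch_housing",.063)]:
    for d in arm.place_of("wrist",q)[:3]:
        px=np.array(d["point"])*[560,420]; print(q,round(d["conf"],2),px.round(1),at_z(cal,px,z).round(4))
E
```

```text
8.0 [ 0.4659 -0.2403  0.2072] [[ 0.929  0.369 -0.002]
 [ 0.369 -0.929  0.   ]
 [-0.002 -0.001 -1.   ]] [-0.32  0.39  0.95  1.89 -0.36  1.04 -0.42] 0.12484383718362833
mouth 0.81 [279.2 113.8] [ 0.532  -0.2173  0.075 ]
eyelet 0.95 [279.3 113.9] [ 0.5314 -0.2178  0.06  ]
half_stud 0.67 [317.   77.6] [ 0.5662 -0.2335  0.078 ]
catch_housing 0.9 [343.8 116.2] [ 0.5488 -0.266   0.063 ]
```

View pics/w3.png

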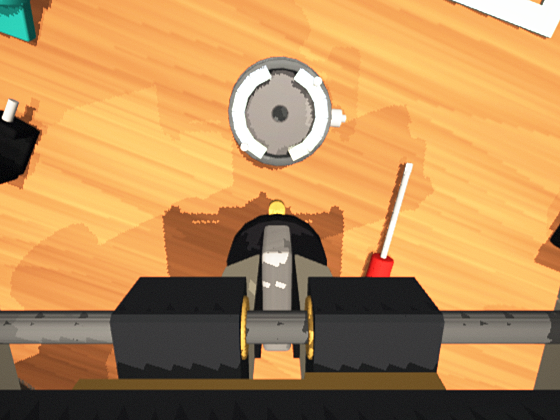

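The wrist view shows the barrel's mouth and eyelet at (280,113), studs at (317,80) and (245,147), and the catch at (340,117), to the right. Slots are at the top and bottom. The held cap's lug is at (277,207). I'll refine the barrel's axis and yaw and the cap's offset in the hand.

```bash
python3 - <<'E'
from h import *
from scipy.optimize import least_squares
z=np.load("w3.npz"); cal={"K":z["K"],"T":z["T"]}
im=cv2.imread("pics/w3.png"); hsv=cv2.cvtColor(im,cv2.COLOR_BGR2HSV)
m=((hsv[...,2]>185)&(hsv[...,1]<50)); k=np.zeros_like(m); k[55:170,225:336]=1; m&=k
r,c=np.where(m); P=np.array([at_z(cal,(a,b),.075)[:2] for a,b in zip(c,r)])*1000
C=np.array([532.,-217.3])
for it in range(4):
    d=P-C; rr=np.hypot(*d.T); th=np.degrees(np.arctan2(d[:,1],d[:,0]))%360
    E=[]
    for a in range(0,360,4):
        s=(th>=a)&(th<a+4)&(rr<42)
        if s.sum()>8: E.append(P[s][rr[s].argmin()])
    E=np.array(E); f=least_squares(lambda q:np.hypot(*(E-q[:2]).T)-q[2],[*C,27],loss="soft_l1"); C=f.x[:2]
print("inner",f.x.round(2),len(E))
s=rr<38; h=np.histogram(th[s],np.arange(0,361,4))[0]; print(h)
# eyelet dark blob
g=im.max(2); b=np.zeros_like(g); b[100:128,266:294]=(g[100:128,266:294]<55); n,l,st,ce=cv2.connectedComponentsWithStats(b); i=1+st[1:,4].argmax(); print("eyelet",ce[i],st[i],at_z(cal,ce[i],.06).round(4))
# cap in hand, predicted if centred on TCP
o=arm.observe(); Rm=R.from_rotvec(o["ee_rot"]).as_matrix(); p=o["position"]
def w(x,y,h): return p+Rm@np.array([x,y,-(h+.046-.0687)])   # h above cap origin
for n,q in dict(lugtip=(.031,0,.0025),lugtop=(.031,0,.005),disc=(.025,0,.016),bartop=(.023,0,.05),barbot=(.023,0,.016),bl=(.023,-.006,.05),br=(.023,.006,.05)).items(): print(n,proj(cal,w(*q)).round(1), proj(cal,w(q[0]+.001,q[1],q[2])).round(1))
y=((hsv[...,0]>20)&(hsv[...,0]<35)&(hsv[...,1]>150)); y[:195]=0;y[222:]=0;y[:,:262]=0;y[:,292:]=0; r,c=np.where(y); print("lug px",c.mean(),r.min(),r.max(),c.min(),c.max())
print(im[205:250:1,277].max(1))
print(im[235,245:310].max(1))
E
```

```text
inner [ 521.27 -222.49   19.12] 76
[39 38 58 63 59 59 56 53 47 31 30 32 37 32 40 31 22 27 30 29 28 34 36 40
 40 42 40 35 46 39 35 34 35 41 47 36 31 28 31 23 26 13  0  0  0  0  0  0
  0  0  0  0  0  0  0  7 28 26 25 27 26 30 25 29 29 29 28 31 33 36 34 38
 36 38 41 49 53 52 52 50 49 42 44 33 34 37 38 43 34 52]Traceback (most recent call last):
  File "<stdin>", line 18, in <module>
ValueError: attempt to get argmax of an empty sequence
```

```bash
cat > fit.py <<'E'
from h import *
from scipy.ndimage import map_coordinates
from scipy.optimize import minimize
def fit(im,cal,C0,a0):
    g=im.max(2).astype(float); sat=g-im.min(2)
    w=np.clip((g-sat-120)/100,0,1)   # white-ness
    th=np.radians(np.arange(0,360,3)); rs=np.arange(22,40,1.)
    A,RR=np.meshgrid(th,rs)
    def samp(c,z=.075):
        X=np.stack([c[0]+RR/1000*np.cos(A),c[1]+RR/1000*np.sin(A),np.full_like(A,z)],-1)
        px=np.array([proj(cal,x) for x in X.reshape(-1,3)]).reshape(*A.shape,2)
        return map_coordinates(w,[px[...,1],px[...,0]],order=1)
    return samp,th,rs,w
E
python3 - <<'E'
from fit import *
z=np.load("w3.npz"); cal={"K":z["K"],"T":z["T"]}
im=cv2.imread("pics/w3.png")
samp,th,rs,w=fit(im,cal,None,0)
s=samp((.532,-.2173)); print("radial",dict(zip(rs,s.mean(1).round(2))))
# centre: maximise white annulus contrast 28..32 vs 22..26
def sc(c): 
    s=samp(c); return s[(rs>=28)&(rs<=33)].mean()-s[rs<=26].mean()-s[rs>=38].mean()
G=[(sc((x/1000,y/1000)),x,y) for x in np.arange(528,537,1.) for y in np.arange(-222,-212,1.)]; G.sort(reverse=True)
print([tuple(np.round(g,3)) for g in G[:6]])
t=np.array(G[:6]); c=t[:,1:].mean(0)/1000; s=samp(c)[(rs>=28)&(rs<=33)].mean(0)
print([(int(np.degrees(a)),round(v,1)) for a,v in zip(th,s) if v<.5])
print(im[112,262:298].max(1)); print(im[97:130,280].max(1))
o=arm.observe(); Rm=R.from_rotvec(o["ee_rot"]).as_matrix(); p=o["position"]
def wp(x,y,h): return p+Rm@np.array([x,y,-(h+.046-.0687)])
for n,q in dict(lugtop=(.031,0,.005),disc=(.025,0,.016),bl=(.023,-.006,.05),br=(.023,.006,.05)).items(): print(n,proj(cal,wp(*q)).round(1), proj(cal,wp(q[0]+.001,q[1],q[2])).round(1))
hsv=cv2.cvtColor(im,cv2.COLOR_BGR2HSV); y=((hsv[...,0]>20)&(hsv[...,0]<35)&(hsv[...,1]>150)&(hsv[...,2]>120)); y[:195]=0;y[222:]=0;y[:,:262]=0;y[:,292:]=0; r,c=np.where(y); print("lug px",c.mean(),r.min(),r.max(),c.min(),c.max())
print(im[200:235,277].max(1)); print(im[235,255:300].max(1))
E
```

```text
radial {np.float64(22.0): np.float64(0.43), np.float64(23.0): np.float64(0.37), np.float64(24.0): np.float64(0.26), np.float64(25.0): np.float64(0.16), np.float64(26.0): np.float64(0.18), np.float64(27.0): np.float64(0.68), np.float64(28.0): np.float64(0.85), np.float64(29.0): np.float64(0.83), np.float64(30.0): np.float64(0.82), np.float64(31.0): np.float64(0.79), np.float64(32.0): np.float64(0.79), np.float64(33.0): np.float64(0.79), np.float64(34.0): np.float64(0.8), np.float64(35.0): np.float64(0.81), np.float64(36.0): np.float64(0.75), np.float64(37.0): np.float64(0.42), np.float64(38.0): np.float64(0.2), np.float64(39.0): np.float64(0.09)}
[(np.float64(0.391), np.float64(532.0), np.float64(-218.0)), (np.float64(0.364), np.float64(532.0), np.float64(-217.0)), (np.float64(0.358), np.float64(531.0), np.float64(-218.0)), (np.float64(0.343), np.float64(533.0), np.float64(-218.0)), (np.float64(0.326), np.float64(533.0), np.float64(-217.0)), (np.float64(0.325), np.float64(531.0), np.float64(-217.0))]
[(0, np.float64(0.2)), (3, np.float64(0.0)), (6, np.float64(0.0)), (9, np.float64(0.0
[... 577 characters left out ...]
 68  85  89  88  88  83  84 145 181 187 187 183 185 183 183 186 183]
[184 185 187 186 186 187 189 171 124  77  60  62  69  64  68  64  66  66
  68  70  66  66  59  66 112 160 179 182 180 182 181 180 182]
lugtop [274.6 205.4] [274.6 203.5]
disc [274.6 224.2] [274.6 222.2]
bl [258.7 258.6] [258.6 256.2]
br [289.9 258.3] [289.9 255.9]
lug px 276.651376146789 202 214 269 284
[135 212 254 253 252 252 251 251 251 252 254 255 255 205  38  14  15  19
  14  21  32  41  40  38  41 107 150 150 147 144 144 146 145 148 149]
[ 40  36  38  39  39  39  23  16  55 116 128 133 139 146 146 146 146 146
 145 148 146 150 147 150 151 151 150 150 151 151 150 146 146 144 137  69
  32  22  21  21  23  19  23  32  32]
```

```bash
python3 - <<'E'
from fit import *
z=np.load("w3.npz"); cal={"K":z["K"],"T":z["T"]}
o=arm.observe(); Rm=R.from_rotvec(o["ee_rot"]).as_matrix(); p=o["position"]
print(p, (Rm.T@(cal["T"][:3,3]-p)).round(4),(Rm.T@cal["T"][:3,:3]).round(3))
def wp(x,y,h): return p+Rm@np.array([x,y,-(h+.046-.0687)])
for n,q in dict(lugbot=(.031,0,0),lugtop=(.031,0,.005),discbot=(.025,0,0),disclug=(.025,0,.005),disctop=(.025,0,.016),barbot=(.023,0,.016),bartop=(.023,0,.05)).items(): print(n,proj(cal,wp(*q)).round(1), proj(cal,wp(q[0]+.001,q[1]+.001,q[2])).round(1))
d=np.array([.5320,-.2177,.2072])-p; print((Rm.T@d).round(4))
im=cv2.imread("pics/w3.png"); print(im[215:262,277].max(1)); print(im[250,250:305].max(1))
E
```

```text
[ 0.46623545 -0.24056907  0.20800557] [ 0.0824  0.0013 -0.1569] [[-0.008 -0.954 -0.3  ]
 [ 1.    -0.008 -0.002]
 [-0.    -0.3    0.954]]
lugbot [274.7 202.6] [276.6 200.7]
lugtop [274.6 205.4] [276.6 203.5]
discbot [274.8 213.9] [276.7 212. ]
disclug [274.7 216.9] [276.7 215. ]
disctop [274.6 224.2] [276.7 222.2]
barbot [274.7 228.2] [276.8 226.2]
bartop [274.3 258.4] [276.8 256. ]
[0.0695 0.0036 0.0007]
[ 14  15  19  14  21  32  41  40  38  41 107 150 150 147 144 144 146 145
 148 149 147 151 151 152 151 150 148 150 153 155 155 156 151 149 149 147
 171 218 245 249 248 249 250 250 250 250 251]
[ 31  25  22  21  19  21  20  25  21  20  18  25  94 126 136 145 148 147
 150 146 143 147 146 145 147 146 143 147 134 145 150 152 151 150 150 152
 149 151 150 117 111  67  27  19  17  20  23  19  22  22  21  19  22  18
  21]
```

Relative to the cap as seen, the barrel lies about 68 mm along tool x and 2.6 mm along tool y, at yaw 19°. I'll move above it and lower in steps.

>>> move_arm(
  motion=[
    {"tx": 0.015, "ty": 0.0006, "tz": 0, "twist": 0},
    {"tx": 0.03, "ty": 0.001, "tz": 0, "twist": 0},
    {"tx": 0.0232, "ty": 0.001, "tz": 0, "twist": 0},
    {"tx": 0, "ty": 0, "tz": 0, "twist": 0.03},
    {"tx": 0, "ty": 0, "tz": 0.02, "twist": 0},
    {"tx": 0, "ty": 0, "tz": 0.025, "twist": 0},
    {"tx": 0, "ty": 0, "tz": 0.015, "twist": 0},
    {"tx": 0, "ty": 0, "tz": 0, "twist": 0},
    {"tx": 0, "ty": 0, "tz": 0, "twist": 0},
  ],
)

```text
clock: 9.15
position: [0.5312, -0.2179, 0.149]
ee_rot: [3.097, 0.526, -0.0]
force: [-0.7, -0.5, -2.6]
width: 0.128
gripper_force: 30.0
```

```bash
python3 - <<'E'
from h import *
t=arm.get_image("top"); s=arm.get_image("side"); o=arm.observe(); print(o["clock"],o["position"].round(4),o["force"].round(2),o["ft_torque"].round(3),o["joints"].round(2))
def cr(im,c,r,k=36): return cv2.resize(im[r-k:r+k,c-k:c+k],(400,400),interpolation=cv2.INTER_CUBIC)
save(np.hstack([cr(t,355,205),cr(s,314,155)]),"ins1")
cal=arm.calibration("wrist"); im=arm.get_image("wrist"); save(im,"w4"); np.savez("w4.npz",**{k:np.array(cal[k]) for k in "KT"})
E
```

```text
9.25 [ 0.5316 -0.2182  0.1497] [ 0.42  0.4  -3.31] [-0.108  0.113  0.052] [-0.29  0.54  0.87  1.84 -0.49  0.99 -0.45]
```

View pics/ins1.png

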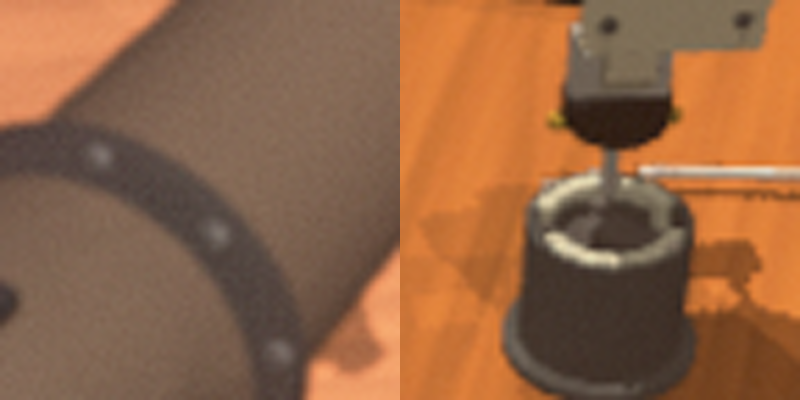

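View pics/w4.png

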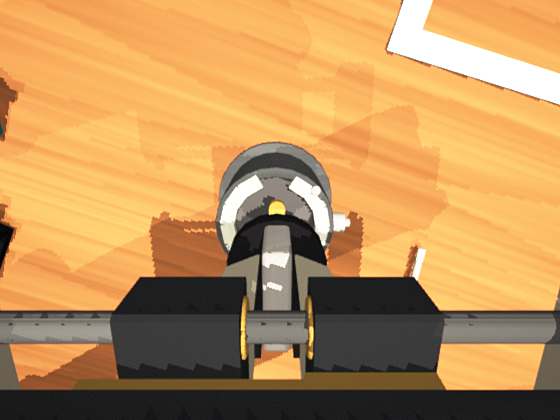

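The top view is hidden by the arm. The side crop shows the stem pointing into the mouth, and in the wrist view the lug (277,208) lines up with the slot gap (about 277,185). Lowering.

>>> move_arm(
  motion=[
    {"tx": 0, "ty": 0, "tz": 0.012, "twist": 0},
    {"tx": 0, "ty": 0, "tz": 0.01, "twist": 0},
    {"tx": 0, "ty": 0, "tz": 0.005, "twist": 0},
    {"tx": 0, "ty": 0, "tz": 0.003, "twist": 0},
    {"tx": 0, "ty": 0, "tz": 0, "twist": 0},
  ],
)

```text
clock: 9.8
position: [0.5305, -0.2177, 0.1182]
ee_rot: [-3.097, -0.526, 0.001]
force: [0.2, 0.3, -2.4]
width: 0.129
gripper_force: 30.0
```

>>> move_arm(
  motion=[
    {"tx": 0, "ty": 0, "tz": 0.003, "twist": 0},
    {"tx": 0, "ty": 0, "tz": 0.003, "twist": 0},
    {"tx": 0, "ty": 0, "tz": 0, "twist": 0},
  ],
)

```text
clock: 10.1
position: [0.5307, -0.2176, 0.1124]
ee_rot: [-3.097, -0.526, 0.0]
force: [-0.3, -0.3, -3.0]
width: 0.131
gripper_force: 30.0
```

The stem is in the eyelet with no contact force. Next are the lugs.

>>> move_arm(
  motion=[
    {"tx": 0, "ty": 0, "tz": 0.004, "twist": 0},
    {"tx": 0, "ty": 0, "tz": 0.004, "twist": 0},
    {"tx": 0, "ty": 0, "tz": 0.003, "twist": 0},
    {"tx": 0, "ty": 0, "tz": 0.003, "twist": 0},
    {"tx": 0, "ty": 0, "tz": 0.003, "twist": 0},
    {"tx": 0, "ty": 0, "tz": 0, "twist": 0},
  ],
)

```text
clock: 10.7
position: [0.5306, -0.2176, 0.0953]
ee_rot: [-3.097, -0.526, 0.001]
force: [-0.1, -0.2, -3.1]
width: 0.128
gripper_force: 30.0
```

>>> move_arm(
  motion=[
    {"tx": 0, "ty": 0, "tz": 0.004, "twist": 0},
    {"tx": 0, "ty": 0, "tz": 0.004, "twist": 0},
    {"tx": 0, "ty": 0, "tz": 0.002, "twist": 0},
    {"tx": 0, "ty": 0, "tz": 0.001, "twist": 0},
    {"tx": 0, "ty": 0, "tz": 0, "twist": 0},
  ],
)

```text
clock: 11.2
position: [0.5307, -0.2177, 0.0845]
ee_rot: [-3.097, -0.526, 0.0]
force: [0.8, 0.7, -2.5]
width: 0.131
gripper_force: 30.0
```

>>> move_arm(
  motion=[
    {"tx": 0, "ty": 0, "tz": 0.001, "twist": 0},
    {"tx": 0, "ty": 0, "tz": 0.001, "twist": 0},
    {"tx": 0, "ty": 0, "tz": 0, "twist": 0},
  ],
)

```text
clock: 11.5
position: [0.5309, -0.2177, 0.0827]
ee_rot: [-3.097, -0.526, -0.0]
force: [0.3, 0.8, -2.4]
width: 0.127
gripper_force: 30.0
```

>>> move_arm(
  motion=[
    {"tx": 0, "ty": 0, "tz": 0.001, "twist": 0},
    {"tx": 0, "ty": 0, "tz": 0, "twist": 0},
    {"tx": 0, "ty": 0, "tz": 0, "twist": 0},
  ],
)

```text
clock: 11.8
position: [0.5309, -0.2178, 0.0827]
ee_rot: [-3.097, -0.526, -0.001]
force: [-3.9, 2.9, 9.1]
width: 0.13
gripper_force: 30.0
```

Seated: contact force at a TCP height of 0.0827, as predicted. I'll ease off slightly and twist clockwise.

>>> move_arm(
  motion=[
    {"tx": 0, "ty": 0, "tz": -0.0007, "twist": 0},
    {"tx": 0, "ty": 0, "tz": 0, "twist": 0.05},
    {"tx": 0, "ty": 0, "tz": 0, "twist": 0.05},
    {"tx": 0, "ty": 0, "tz": 0, "twist": 0.05},
    {"tx": 0, "ty": 0, "tz": 0, "twist": 0.05},
    {"tx": 0, "ty": 0, "tz": 0, "twist": 0},
  ],
)

```text
clock: 12.4
position: [0.5312, -0.2175, 0.0827]
ee_rot: [-3.141, -0.034, -0.001]
force: [-0.3, 1.7, 5.1]
width: 0.126
gripper_force: 30.0
```

```bash
python3 - <<'E'
from h import *
o=arm.observe(); Rm=R.from_rotvec(o["ee_rot"]).as_matrix(); print(o["clock"],o["position"].round(4),np.degrees(np.arctan2(Rm[1,0],Rm[0,0])),o["force"].round(2),o["ft_torque"].round(3),o["width"])
E
```

```text
12.4 [ 0.5312 -0.2175  0.0827] 1.2253261561919258 [-0.28  1.7   5.08] [ 0.47   0.29  -0.049] 0.1258522108976136
```

Turned 18° with low forces. 27° remain.

>>> move_arm(
  motion=[
    {"tx": 0, "ty": 0, "tz": 0, "twist": 0.05},
    {"tx": 0, "ty": 0, "tz": 0, "twist": 0.05},
    {"tx": 0, "ty": 0, "tz": 0, "twist": 0.05},
    {"tx": 0, "ty": 0, "tz": 0, "twist": 0.05},
    {"tx": 0, "ty": 0, "tz": 0, "twist": 0.05},
    {"tx": 0, "ty": 0, "tz": 0, "twist": 0.05},
    {"tx": 0, "ty": 0, "tz": 0, "twist": 0},
    {"tx": 0, "ty": 0, "tz": 0, "twist": 0},
    {"tx": 0, "ty": 0, "tz": 0, "twist": 0},
  ],
)

```text
clock: 13.3
position: [0.5314, -0.2171, 0.0827]
ee_rot: [-3.063, 0.694, -0.001]
force: [0.4, 3.6, 4.1]
width: 0.125
gripper_force: 30.0
```

```bash
python3 - <<'E'
from h import *
o=arm.observe(); Rm=R.from_rotvec(o["ee_rot"]).as_matrix(); print(o["clock"],o["position"].round(4),np.degrees(np.arctan2(Rm[1,0],Rm[0,0])),o["force"].round(2),o["ft_torque"].round(3),o["width"],o["gripper_force"])
w=arm.get_image("wrist"); s=arm.get_image("side")
save(np.hstack([cv2.resize(w[130:400,150:420],(400,400)),cv2.resize(s[119:191,278:350],(400,400),interpolation=cv2.INTER_CUBIC)]),"fin")
E
```

```text
13.3 [ 0.5314 -0.2171  0.0827] -25.549413039923035 [0.45 3.65 4.13] [0.899 0.136 0.012] 0.12499269392449537 30.00118911266327
```

View pics/fin.png

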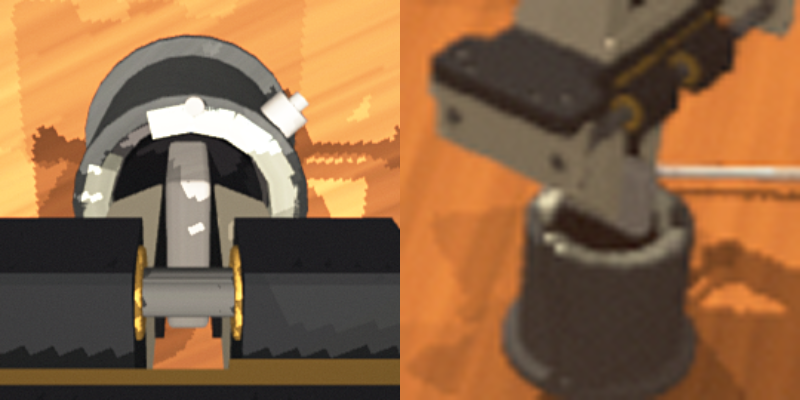

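The bar points at the half-way stud (crop 193,105), and the cap sits below the rim with light forces. The tool has turned 45°. Handing in.

```bash
python3 -c "
from cell import arm
print(arm.sign_off())"
```

```text
the job is handed in; nothing more can be done
None
```

The cap is seated in the barrel, turned clockwise about 45° so its bar lines up with the half-way stud, and still gripped at 30 N; the job is handed in, but the interface returned no verdict.

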